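# Load the UV-C disinfecting unit with the used hand instruments and start it

### The arm

A 6-joint arm with a two-finger parallel gripper is mounted at the origin on a cart in front of the work surface, level with it; the furniture and walls round the work are solid. World frame = base frame: x ahead of the robot, y to its left, z up, the work surface at z = 0. Lengths are in m, angles in rad, forces in N, time in s.
With the tool pointing down it reaches from about 0.3 to 0.875 m from the base axis. Payload 4.2 kg.
Tool frame: the origin (TCP) lies midway between the tips of the shut fingers; the grasp point (between the pads) lies 19 mm behind it; z points along the fingers, y is the line along which they close (so a half turn about z gives the same grasp; the last joint's range is limited). The gripper opens to 85 mm and grips with 20 to 120 N. Pads are 22 mm wide; open, the fingers measure 114 mm over their backs; the gripper's body (76 mm by 85 mm) begins 54 mm behind the grasp point. The pads swing forward as they close: fully open they stand 13 mm farther back than shut.
Start: joints at [-1.323, 0.32, 1.565, -0, 1.257, -0.02], TCP at [0.152, -0.555, 0.231] pointing down, gripper open.
Joint ranges: [-3.11, 3.11], [-0.84, 2.01], [0.21, 2.61], [-1.34, 4.49], [0.05, 2.63], [-2.56, 2.56]. Speed limits (rad/s): [2.57, 2.57, 3.14, 3.14, 3.14, 3.14].

### API

Orientations are given as a 3x3 rotation matrix whose columns are the frame's x, y, z axes.
In Python, from plant import r, cams, ticket gives the robot as it stands.
- The arm moves only by the shell command python3 -m jog 'ROWS' [FORCE]. ROWS is JSON, one flat list of numbers, 7 for each row, row after row: the turn, a rotation vector about the tool's x, y, z in degrees, then the shift along the tool's x, y, z in mm, then the opening, from 0 (shut) to 1 (fully open). A call has 1 to 20 rows; each row is the pose to reach, as a shift and turn from the pose commanded when the call began, along the tool's axes at that moment; what a row does not reach only later rows make up. A row lasts 1/12 s, in which the tool goes at most 41.7 mm and 7.16 degrees, less where a joint would pass 70% of its speed; a pose out of reach is approached as far as the arm can. A call with a gripper value outside its range is refused whole. The fingers move at their own pace and stop on an object; FORCE is the grip in N (left out, the last holds). Time passes only in rows, so rows that repeat a pose let the fingers close. It gives the time, the measured TCP pose, the force, the opening and the grip force at its end, in the units of the state.
- r.state(): the state, without advancing time (a new reading comes with each control period).
- cams.camera(name): name is "side" or "top"; returns a dict with "img" (400x640x3 uint8, blue, green, red), "camera_matrix" (3x3 intrinsics, pixels), "pose" (4x4, takes a point from camera to world coordinates). Camera axes: x right, y down, z forward; pixel columns grow to the right and rows downward; lengths in m; the calibration is good to about 2 mm. A picture is of the moment at which its call begins. There is no depth.
- ticket.hand_in(): hands the job in; it is judged then, once.
The state is a dict: "clock": time; "joint_positions": joint angles; "joint_velocities": joint speeds; "joint_efforts": joint torques, N m; "tool_pos": TCP position; "orientation": TCP orientation; "force": force on the tool from outside, world axes, zero at the start; "moment": the same for the moment, N m; "width": finger opening in m; "finger_force": force on a finger pad.
Only numpy, scipy, OpenCV 4.12 (cv2) and the standard library are available. Lean on these libraries where they do the work, as an engineer would, in place of code of your own. Each camera call takes 0.05 s, during which the arm holds its last target. There are 200 camera calls.

### The job

Load the disinfecting unit: pull up the knob of its index plunger, slide the tray all the way out of the hood, past the middle hole, and let the plunger drop home into the last hole, the one farthest from the hood; with the tray locked there, lay every used instrument that lies on the desk (of occluder, prism bar, penlight and tweezers; not all are there every time) flat in its own compartment, the occluder with its paddle in the wide end. Then pull the knob again, slide the tray back into the hood until the plunger drops home in the hole nearest the hood, and press the start button on top of the hood right down and let it go. Leave the contact lens case and the eye-drop carton where they are.

Things in the scene. Friction and masses are not known exactly. Their poses are not given: they have to be found in the camera images.
- uv_unit: fixed UV-C disinfecting unit, 200 x 590 x 100 mm; origin on the desk under the middle of its bed; x points to its back, y along the tray's travel towards the hood (left). Low aluminium bed y -315 to +275 mm; white lamp hood over y 35 to 275, x +-100, top at z = 100, open mouth at y = 35 (184 mm wide, free up to z = 66). Index plate with three holes along the bed's middle, top at z = 26
- carriage (a joint): travel in m of the tray carriage towards the unit's -y: 0 = in the hood at the exposing hole (start, locked), 0.130 = middle hole, 0.260 = loading hole, all the way out; stops at -0.003 and 0.265. It slides stiffly (1 to 3 N) and stays where it is left
- tray_floor (a point): middle of the tray's floor (z = 33 mm), axes those of the unit. Steel tray, outside 166 (x) by 212 mm (y), rim at z = 46; white lands 11 mm high divide it into four compartments along x, 160 mm long inside. A channel without lands (x = -32 to +32 mm) crosses the middle, where fingers reach the floor beside an instrument held at mid-length
- plunger (a joint): lift in m of the index plunger's pin: 0 = home, 8 mm deep in a hole; 0.012 = pulled right up. A spring (5 N home, 8 N pulled up) drives it down. Above 0.008 the pin clears the plate and the carriage can slide; let go between holes it rests on the plate at 0.008, and drops by itself over a hole (catches within about 2 mm of centre)
- knob_grip (a point): middle of the black round plunger knob, 32 mm diameter, 20 mm tall (10 mm above and below this point), axis vertical, on a bracket at the tray's end away from the hood; moves with carriage and plunger. At z = 72 mm when home; the bracket below it is at z = 37 mm. It stands straight above the pin
- hole_load (a point): centre of the loading hole at the top of the index plate (hole 10 mm, pin 8 mm), the hole farthest from the hood
- hole_middle (a point): centre of the middle hole (not used in this job)
- hole_expose (a point): centre of the exposing hole, nearest the hood, where the plunger is at the start
- bay_occluder (a point): centre of the occluder's compartment on the tray floor, its axes those of the unit; nearest the hood. Keyhole shape: 60 mm wide at the back (x = +32 to +80 mm, for the paddle), 24 mm wide at the front (for the handle). An occluder laid home has its origin here, own y along the unit's +x
- bay_prism_bar (a point): centre of the prism bar's compartment (36 mm wide) on the tray floor, axes those of the unit; 58 mm from the occluder's compartment
- bay_penlight (a point): centre of the penlight's compartment (22 mm wide) on the tray floor, axes those of the unit; 48 mm from the prism bar's
- bay_tweezers (a point): centre of the tweezers' compartment (21 mm wide) on the tray floor, axes those of the unit; 42 mm from the penlight's, nearest the knob
- occluder: black plastic eye occluder, 150 mm long along its y: round paddle 54 mm across and 6 mm thick at its +y end, flat handle 16 mm wide and 10 mm thick from y = -75 to +25 mm; origin at mid-length on its underside; 45 g. May be absent (None)
- occluder_paddle (a point): centre of the occluder's paddle, 48 mm from the occluder's origin along its y. None if absent
- prism_bar: prism bar, a flat grey bar with six clear prism blocks, 150 mm long (own y), 28 mm wide, 9 mm thick; origin at the middle of its underside; may lie either way round in its compartment; 55 g. May be absent (None)
- penlight: white pen torch, 125 mm long (own y), 15 mm thick, square-ish barrel; origin at the middle of its underside; either way round; 45 g. May be absent (None)
- tweezers: steel tweezers lying flat, 122 mm long (own y), 14 mm wide, 8 mm thick; origin at the middle of the underside; either way round; 14 g. May be absent (None)
- start_top (a point): middle of the top face of the round steel start button (24 mm diameter) on the hood's top, at z = 118 mm; it is pressed straight down 6 mm against a spring (about 5 N at the bottom) and comes back up when let go
- start (a joint): travel of the start button in m: 0 = up, 0.006 = right down
- contact_lens_case: small twin-cup contact lens case, 30 x 68 x 19 mm, at the left; not part of the job
- drops_carton: flat eye-drop carton, white with a teal end, 84 x 52 x 18 mm, lying at the right; not part of the job

How it is judged:
On the way, in this order (a step that is already met when the one before it is completed fails the run):
1. the tray is right out and the plunger home in the loading hole (value of joint carriage between 0.256 and 0.264 m and value of joint plunger below 0.002 m), for 0.2 s.
2. every instrument lies flat in its own compartment while the tray is locked at the loading hole (all of step 1 and x of occluder in the frame of bay_occluder between -0.01 and 0.01 m and y of occluder in the frame of bay_occluder between -0.009 and 0.009 m and z of occluder in the frame of bay_occluder between -0.005 and 0.005 m and angle between the y axis of occluder and the x axis of bay_occluder, either way round below 0.15 rad and angle between each of occluder, prism_bar, tweezers's own z axis and vertical below 0.12 rad and x of occluder_paddle in the frame of bay_occluder above 0.03 m and x of prism_bar in the frame of bay_prism_bar between -0.01 and 0.01 m and y of prism_bar in the frame of bay_prism_bar between -0.009 and 0.009 m and z of prism_bar in the frame of bay_prism_bar between -0.005 and 0.005 m and angle between the y axis of prism_bar and the x axis of bay_prism_bar, either way round below 0.15 rad and x of penlight in the frame of bay_penlight between -0.024 and 0.024 m and y of penlight in the frame of bay_penlight between -0.009 and 0.009 m and z of penlight in the frame of bay_penlight between -0.005 and 0.005 m and angle between the y axis of penlight and the x axis of bay_penlight, either way round below 0.15 rad and x of tweezers in the frame of bay_tweezers between -0.024 and 0.024 m and y of tweezers in the frame of bay_tweezers between -0.009 and 0.009 m and z of tweezers in the frame of bay_tweezers between -0.005 and 0.005 m and angle between the y axis of tweezers and the x axis of bay_tweezers, either way round below 0.15 rad), for 0.2 s.
3. the tray is back in the hood with the instruments and the plunger home in the exposing hole (value of joint carriage between -0.004 and 0.004 m and value of joint plunger below 0.002 m and x of occluder in the frame of bay_occluder between -0.01 and 0.01 m and y of occluder in the frame of bay_occluder between -0.009 and 0.009 m and z of occluder in the frame of bay_occluder between -0.005 and 0.005 m and angle between the y axis of occluder and the x axis of bay_occluder, either way round below 0.15 rad and angle between each of occluder, prism_bar, tweezers's own z axis and vertical below 0.12 rad and x of occluder_paddle in the frame of bay_occluder above 0.03 m and x of prism_bar in the frame of bay_prism_bar between -0.01 and 0.01 m and y of prism_bar in the frame of bay_prism_bar between -0.009 and 0.009 m and z of prism_bar in the frame of bay_prism_bar between -0.005 and 0.005 m and angle between the y axis of prism_bar and the x axis of bay_prism_bar, either way round below 0.15 rad and x of penlight in the frame of bay_penlight between -0.024 and 0.024 m and y of penlight in the frame of bay_penlight between -0.009 and 0.009 m and z of penlight in the frame of bay_penlight between -0.005 and 0.005 m and angle between the y axis of penlight and the x axis of bay_penlight, either way round below 0.15 rad and x of tweezers in the frame of bay_tweezers between -0.024 and 0.024 m and y of tweezers in the frame of bay_tweezers between -0.009 and 0.009 m and z of tweezers in the frame of bay_tweezers between -0.005 and 0.005 m and angle between the y axis of tweezers and the x axis of bay_tweezers, either way round below 0.15 rad), for 0.2 s.
4. the start button is pressed right down (value of joint start above 0.004 m and value of joint carriage between -0.004 and 0.004 m and value of joint plunger below 0.002 m), for 0.05 s.
At the end, for the whole second after the job is handed in: Carriage within 4 mm of 0, plunger home (under 2 mm); each present instrument at rest flat on its own compartment floor (9 mm sideways, 5 mm height, 10 mm lengthways, 24 mm for penlight and tweezers, 0.15 rad), paddle in the wide end; start button pressed and up again (all of step 3 and linear speed of each of occluder, prism_bar, penlight, tweezers below 0.02 m/s and value of joint start below 0.0015 m); the robot touches nothing.
It fails at once if a bystander (contact lens case, eye-drop carton) was pushed more than 3 cm (distance of any of contact_lens_case, drops_carton from where it was at the start of the episode above 0.03 m).
Of occluder, prism_bar, penlight, tweezers only 3 to 4 are there at a start; the rules pass over those that are not, and their reading is None.
At some moment in a run one of occluder, prism_bar, penlight, tweezers may be knocked a few centimetres aside while the robot is not near it.
Once in a run the grip may slacken for a moment while it holds something.
It also fails if it takes over 208 s, if anything falls off the work surface, if the arm or the gripper's body presses on something with over 40 N, if the wrist force passes 120 N, or if a joint passes its speed limit or range.

## Working session

There is one attempt and no reset: what is moved stays moved. The work goes in short steps, Python scripts to look and compute and a shell command to move; the robot and the scene stay as the last step left them, time stands still between calls to the robot, and variables do not carry over. Pictures are saved under pics/ and viewed, at most 14 in all, crops included, and the job is handed in when it is done.

```bash
ls; mkdir -p pics; python3 - <<'E'
from plant import r,cams,ticket
import cv2,numpy as np
s=r.state();print(s['clock'],s['tool_pos'],s['orientation'],s['width'])
for n in("side","top"):
    c=cams.camera(n);cv2.imwrite(f'pics/{n}0.png',c['img']);print(n,c['camera_matrix'],np.round(c['pose'],4))
E
```

```text
pics
0.0 [ 0.15202331 -0.55402788  0.23048145] [[ 9.64360795e-01  2.64590353e-01 -4.49813738e-04]
 [ 2.64590734e-01 -9.64359291e-01  1.70336497e-03]
 [ 1.69118818e-05 -1.76167495e-03 -9.99998448e-01]] 0.08498992056342833
side [[430.41939869   0.         322.39501914]
 [  0.         430.41939869 206.45935068]
 [  0.           0.           1.        ]] [[-0.9536 -0.2401  0.1817  0.2455]
 [-0.301   0.7797 -0.5491  0.7293]
 [-0.0098 -0.5783 -0.8158  1.2097]
 [ 0.      0.      0.      1.    ]]
top [[513.70478734   0.         324.46864014]
 [  0.         513.70478734 201.40524331]
 [  0.           0.           1.        ]] [[ 0.0158 -0.9946  0.1026  0.3041]
 [-0.9999 -0.0165 -0.0053 -0.0137]
 [ 0.007  -0.1025 -0.9947  1.8391]
 [ 0.      0.      0.      1.    ]]
```

View pics/side0.png

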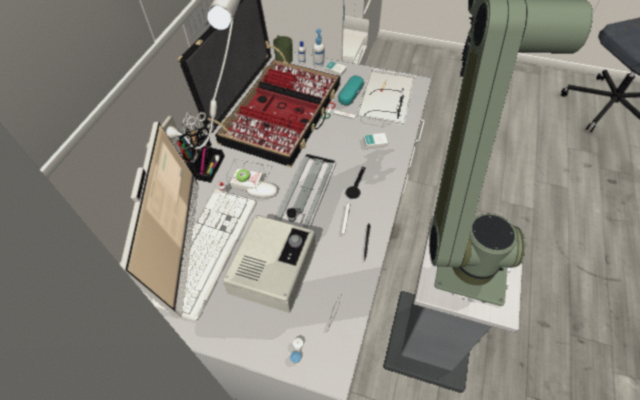

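View pics/top0.png

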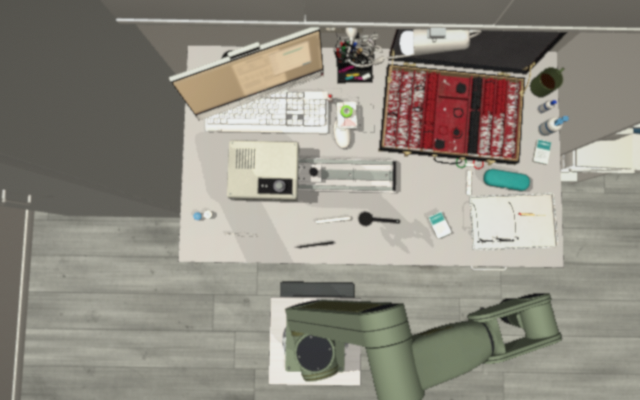

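The side view shows the hood at (270,262), the knob at (292,213), the occluder at (357,185), a white stick at (346,218), a dark stick at (367,242) and the tweezers at (334,312). In the top view the hood is at (263,170), the knob at (314,172), the occluder paddle at (366,219), a white stick at (333,219), a dark stick at (315,244) and the tweezers at (240,235). I'll take a closer look at these.

```bash
cat > h.py <<'E'
from plant import r,cams,ticket
import cv2,numpy as np
np.set_printoptions(precision=4,suppress=True)
def ray(c,uv,z):
    K,P=c['camera_matrix'],c['pose']
    uv=np.atleast_2d(np.float64(uv))
    d=(P[:3,:3]@np.linalg.inv(K)@np.c_[uv,np.ones(len(uv))].T).T
    o=P[:3,3]; return o+d*((z-o[2])/d[:,2])[:,None]
def proj(c,p):
    P=np.linalg.inv(c['pose']);q=P[:3,:3]@np.float64(p)+P[:3,3];q=c['camera_matrix']@q;return q[:2]/q[2]
def tri(c1,u1,c2,u2):
    A=[];b=[]
    for c,u in((c1,u1),(c2,u2)):
        d=c['pose'][:3,:3]@np.linalg.inv(c['camera_matrix'])@np.r_[u,1.];d/=np.linalg.norm(d)
        M=np.eye(3)-np.outer(d,d);A.append(M);b.append(M@c['pose'][:3,3])
    return np.linalg.lstsq(np.vstack(A),np.hstack(b),rcond=None)[0]
def crop(c,x0,y0,x1,y1,f,name):
    cv2.imwrite(name,cv2.resize(c['img'][y0:y1,x0:x1],None,fx=f,fy=f,interpolation=cv2.INTER_CUBIC))
def tool(p,yaw_y=None):
    """shift in tool axes (mm) to world TCP p"""
    s=r.state();R=np.array(s['orientation']);return R.T@(np.array(p)-s['tool_pos'])*1000
E
python3 - <<'E'
from h import *
t=cams.camera('top');s=cams.camera('side')
a=cv2.resize(t['img'][130:260,185:455],None,fx=2.9,fy=2.9,interpolation=3)
b=cv2.resize(s['img'][140:350,220:400],None,fx=2.8,fy=2.8,interpolation=3)
cv2.imwrite('pics/a.png',a);cv2.imwrite('pics/b.png',b)
E
```

```text
(no output)
```

View pics/a.png

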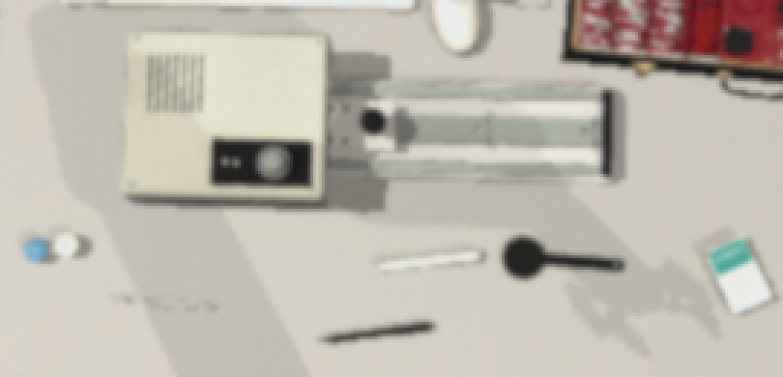

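View pics/b.png

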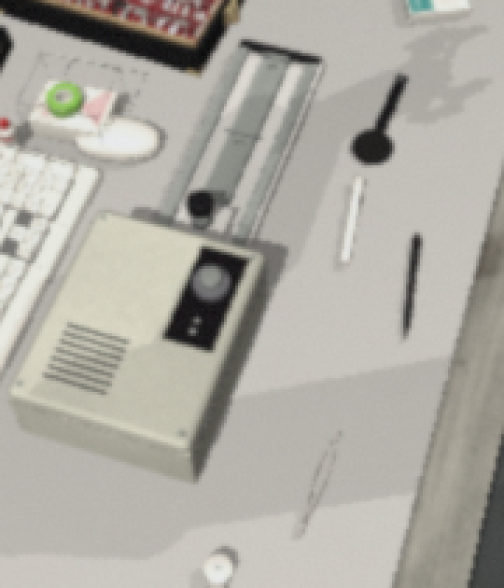

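The top crop shows the knob at (374,121), the start button at (273,161), the bed's black end bar at x=607 (y 92-175), the occluder (paddle at (523,257)), the white penlight at (430,260), a black pen that isn't part of the job, and the tweezers at (165,300). There is no prism bar. The side crop agrees, with the button at (212,283) and the knob at (200,205).

```bash
cat > m.py <<'E'
from h import *
t=cams.camera('top');s=cams.camera('side')
T=lambda u:(np.array(u)/2.9+[185,130]);S=lambda u:(np.array(u)/2.8+[220,140])
def blob(c,u,f,rad):
    g=c['img'].astype(int);m=f(g).astype(np.uint8)
    k=np.zeros_like(m);cv2.circle(k,tuple(int(round(x)) for x in u),rad,1,-1);m=m&k
    ct=max(cv2.findContours(m,cv2.RETR_EXTERNAL,cv2.CHAIN_APPROX_NONE)[0],key=cv2.contourArea)
    mm=np.zeros_like(m);cv2.drawContours(mm,[ct],-1,1,-1)
    p=np.argwhere(mm)[:,::-1].astype(float);return p
dark=lambda g:g.max(2)<75
def axis(P):
    P=P[:,:2];c=P.mean(0);_,_,V=np.linalg.svd(P-c,full_matrices=False);q=(P-c)@V[0];return (P-c)@V[1],c,V[0],q.min(),q.max()
if __name__=='__main__':
    kt=blob(t,T((374,121)),dark,7);ks=blob(s,S((200,205)),dark,8)
    print('knob',tri(t,kt.mean(0),s,ks.mean(0)),len(kt),len(ks),ray(t,kt.mean(0),.08),ray(s,ks.mean(0),.072))
    print('btn',tri(t,T((273,161)),s,S((212,283))),ray(t,T((273,161)),.118))
    e=blob(t,T((607,130)),dark,18);ee=ray(t,e,.03);print('end',len(e),ee.mean(0),axis(ee)[1:])
    for n,u in(('t',(127,33)),('t',(328,37)),('t',(325,198)),('t',(124,192))):print('hood',ray(t,T(u),.1))
    for n,c,u,f,rad,z in(('occ',t,T((560,260)),dark,24,.008),('occS',s,S((385,115)),dark,26,.008)):
        p=ray(c,blob(c,u,f,rad),z);w,cc,d,lo,hi=axis(p);print(n,len(p),cc,d,hi-lo,'mid',cc+d*(lo+hi)/2)
    wh=lambda g:g.min(2)>215
    for n,c,u,rad in(('pen',t,T((430,260)),22),('penS',s,S((352,220)),20)):
        for th in(205,215,225):
            p=ray(c,blob(c,u,lambda g:g.min(2)>th,rad),.015);w,cc,d,lo,hi=axis(p);print(n,len(p),cc,d,hi-lo,np.ptp(w),'mid',cc+d*(lo+hi)/2)
    # tweezers ends
    print('twz T',ray(t,[T((113,294)),T((218,307))],.006),'S',ray(s,[S((339,432)),S((299,538))],.006))
    print('pen ends',ray(t,[T((378,267)),T((484,255))],.01),ray(s,[S((361,178)),S((344,265))],.01))
E
python3 m.py
```

```text
knob [0.5878 0.0177 0.0745] 43 74 [[0.5888 0.018  0.08  ]] [[0.5866 0.016  0.072 ]]
btn [0.5317 0.1313 0.1076] [[0.533 0.131 0.118]]
end 62 [ 0.59 -0.27  0.03] (array([ 0.59, -0.27]), array([-0.9999,  0.0164]), np.float64(-0.04629327942863472), np.float64(0.05089631816470507))
hood [[0.6856 0.3094 0.1   ]]
hood [[0.6849 0.071  0.1   ]]
hood [[0.4927 0.0704 0.1   ]]
hood [[0.4958 0.3063 0.1   ]]
occ 189 [ 0.4331 -0.1902] [-0.0577 -0.9983] 0.12928548464776268 mid [ 0.4318 -0.2121]
occS 190 [ 0.4296 -0.1953] [0.0628 0.998 ] 0.14270170510513375 mid [ 0.4282 -0.2174]
pen 84 [ 0.4273 -0.0496] [ 0.1368 -0.9906] 0.11519563559917609 0.009543447455046282 mid [ 0.4276 -0.0514]
pen 45 [ 0.4274 -0.0475] [ 0.1342 -0.991 ] 0.1107994894029827 0.006231808639970899 mid [ 0.4282 -0.053 ]Traceback (most recent call last):
  File "m.py", line 24, in <module>
    p=ray(c,blob(c,u,lambda g:g.min(2)>th,rad),.015);w,cc,d,lo,hi=axis(p);print(n,len(p),cc,d,hi-lo,np.ptp(w),'mid',cc+d*(lo+hi)/2)
            ~~~~^^^^^^^^^^^^^^^^^^^^^^^^^^^^^^
  File "m.py", line 7, in blob
    ct=max(cv2.findContours(m,cv2.RETR_EXTERNAL,cv2.CHAIN_APPROX_NONE)[0],key=cv2.contourArea)
ValueError: max() iterable argument is empty
```

```bash
python3 -m jog '[0,0,-74.7,572,-436,20,1, 0,0,-74.7,572,-436,20,1, 0,0,-74.7,572,-436,20,1, 0,0,-74.7,572,-436,20,1, 0,0,-74.7,572,-436,20,1, 0,0,-74.7,572,-436,20,1, 0,0,-74.7,572,-436,20,1, 0,0,-74.7,572,-436,20,1, 0,0,-74.7,572,-436,20,1, 0,0,-74.7,572,-436,20,1, 0,0,-74.7,572,-436,20,1, 0,0,-74.7,572,-436,20,1, 0,0,-74.7,572,-436,20,1, 0,0,-74.7,572,-436,20,1, 0,0,-74.7,572,-436,20,1, 0,0,-74.7,572,-436,20,1, 0,0,-74.7,572,-436,20,1, 0,0,-74.7,572,-436,20,1, 0,0,-74.7,572,-436,20,1, 0,0,-74.7,572,-436,20,1]' 60
cat > st.py <<'E'
from h import *
s=r.state();print(s['clock'],s['tool_pos'],s['orientation'][:2],s['joint_positions'],s['force'],s['width'])
E
python3 st.py
```

```text
clock: 1.97
tool_pos: [0.588, 0.0174, 0.2108]
orientation: [[-0.002, 1.0, -0.002], [1.0, 0.002, -0.001], [-0.001, -0.002, -1.0]]
force: [-0.4, -0.5, -0.0]
width: 0.0853
finger_force: 0.0
1.9667 [0.588  0.0174 0.2108] [[-0.0021  1.     -0.0015]
 [ 1.      0.0021 -0.0008]] [ 0.0104  0.3545  1.5652 -0.0008  1.2234  0.0086] [-0.4258 -0.5228 -0.0021] 0.0853294843264543
```

```bash
python3 -m jog '[0,0,0,0,0,40,1, 0,0,0,0,0,80,1, 0,0,0,0,0,110,1, 0,0,0,0,0,135,1, 0,0,0,0,0,155,1, 0,0,0,0,0,155,1, 0,0,0,0,0,155,1, 0,0,0,0,0,155,0, 0,0,0,0,0,155,0, 0,0,0,0,0,155,0, 0,0,0,0,0,155,0, 0,0,0,0,0,155,0, 0,0,0,0,0,155,0, 0,0,0,0,0,155,0, 0,0,0,0,0,155,0]' 80
```

```text
clock: 3.22
tool_pos: [0.5887, 0.0172, 0.0577]
orientation: [[-0.001, 1.0, 0.001], [1.0, 0.001, -0.0], [-0.0, 0.001, -1.0]]
force: [-1.2, -0.5, 5.7]
width: 0.0293
finger_force: 78.5
```

```bash
python3 -m jog '[0,0,0,0,0,-4,0, 0,0,0,0,0,-8,0, 0,0,0,0,0,-11,0, 0,0,0,0,0,-11,0, 0,0,0,0,0,-11,0, 0,0,0,-10,0,-11,0, 0,0,0,-20,0,-11,0, 0,0,0,-30,0,-11,0]'
```

```text
clock: 3.88
tool_pos: [0.5883, -0.0133, 0.0669]
orientation: [[-0.001, 1.0, -0.0], [1.0, 0.001, 0.0], [0.0, -0.0, -1.0]]
force: [2.6, 1.3, -8.1]
width: 0.0296
finger_force: 79.6
```

```bash
python3 -m jog '[0,0,0,-20,0,0,0, 0,0,0,-45,0,0,0, 0,0,0,-70,0,0,0, 0,0,0,-95,0,0,0, 0,0,0,-120,0,0,0, 0,0,0,-145,0,0,0, 0,0,0,-170,0,0,0, 0,0,0,-195,0,0,0, 0,0,0,-215,0,0,0, 0,0,0,-226,0,0,0, 0,0,0,-230,0,0,0, 0,0,0,-230,0,0,0, 0,0,0,-230,0,0,0]'
python3 - <<'E'
from h import *
c=cams.camera('top');crop(c,270,140,430,240,5,'pics/c.png')
E
```

```text
clock: 4.97
tool_pos: [0.5866, -0.2422, 0.0665]
orientation: [[-0.001, 1.0, -0.005], [1.0, 0.001, 0.001], [0.001, -0.005, -1.0]]
force: [-5.0, -1.2, -8.3]
width: 0.0296
finger_force: 79.8
```

View pics/c.png

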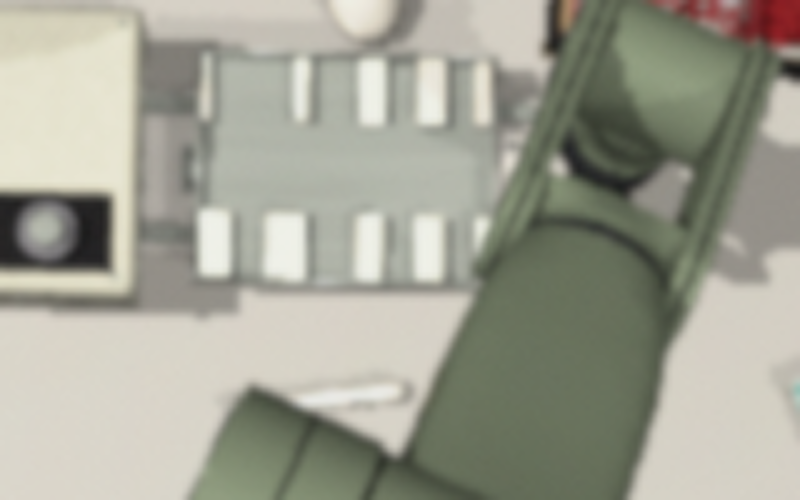

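The tray is fully out: its compartments span columns 200-490 in the crop, with the lands visible. I'll lower the pin now.

```bash
python3 -m jog '[0,0,0,0,0,4,0, 0,0,0,0,0,8,0, 0,0,0,0,0,11,0, 0,0,0,0,0,11,0, 0,0,0,0,0,11,0]'
```

```text
clock: 5.43
tool_pos: [0.5867, -0.2414, 0.0578]
orientation: [[-0.002, 1.0, -0.004], [1.0, 0.002, 0.0], [0.0, -0.004, -1.0]]
force: [-9.7, -0.7, 2.2]
width: 0.0297
finger_force: 81.3
```

```bash
python3 -m jog '[0,0,0,0,0,0,1, 0,0,0,0,0,0,1, 0,0,0,0,0,0,1, 0,0,0,0,0,0,1, 0,0,0,0,0,-30,1, 0,0,0,0,0,-70,1, 0,0,0,0,0,-110,1, 0,0,0,0,0,-140,1, 0,0,0,0,0,-140,1]'
python3 - <<'E'
from m import *
a=cv2.resize(s['img'][120:340,270:400],None,fx=2.7,fy=2.7,interpolation=3)
b=cv2.resize(t['img'][140:270,200:400],None,fx=2.1,fy=2.1,interpolation=3)
o=np.zeros((600,790,3),np.uint8);o[:a.shape[0],:a.shape[1]]=a;o[:b.shape[0],360:360+b.shape[1]]=b
cv2.imwrite('pics/d.png',o)
K=blob(s,proj(s,[.588,-.242,.08]),dark,9)
print('knob',ray(s,K.mean(0),.072),len(K))
for n,c,u,f,rad in(('occS',s,S((385,115)),dark,26),('occT',t,T((560,260)),dark,24)):
    p=ray(c,blob(c,u,f,rad),.008);w,cc,d,lo,hi=axis(p);print(n,len(p),cc,d,hi-lo,'mid',cc+d*(lo+hi)/2)
for n,c,u,rad in(('pen',t,T((430,260)),22),('penS',s,S((352,220)),20)):
    k=c['img'].min(2);print(k[int(u[1])-4:int(u[1])+5,int(u[0])-4:int(u[0])+5].max())
print('pen ends T',ray(t,[T((378,267)),T((484,255))],.012),'S',ray(s,[S((361,178)),S((344,265))],.012))
print('twz T',ray(t,[T((113,294)),T((218,307))],.006),'S',ray(s,[S((339,432)),S((299,538))],.006))
E
```

```text
clock: 6.18
tool_pos: [0.5927, -0.244, 0.2049]
orientation: [[-0.001, 1.0, 0.015], [1.0, 0.001, -0.006], [-0.006, 0.015, -1.0]]
force: [1.2, -0.7, 1.4]
width: 0.0857
finger_force: 0.0
knob [[ 0.5849 -0.2417  0.072 ]] 49
occS 182 [ 0.43   -0.1924] [0.0596 0.9982] 0.13686774559964282 mid [ 0.4286 -0.2145]Traceback (most recent call last):
  File "<stdin>", line 9, in <module>
  File "m.py", line 7, in blob
    ct=max(cv2.findContours(m,cv2.RETR_EXTERNAL,cv2.CHAIN_APPROX_NONE)[0],key=cv2.contourArea)
ValueError: max() iterable argument is empty
```

View pics/d.png

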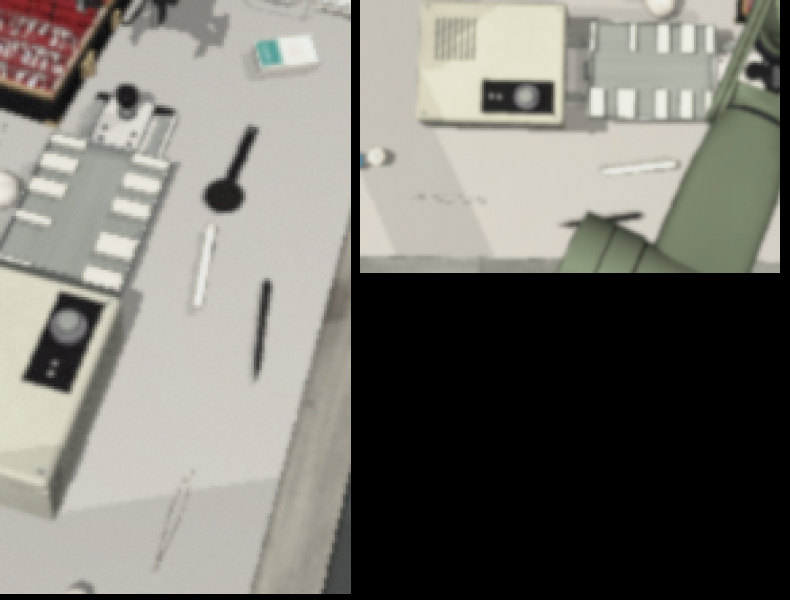

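```bash
python3 - <<'E'
from m import *
C=lambda u:np.array(u)/5+[270,140]
x=[200,210,293,312,358,386,417,445,475,493]
print('yland',ray(t,[C((q,95)) for q in x],.044)[:,1])
x=[197,232,263,308,354,384,413,444,474]
print('yland front',ray(t,[C((q,245)) for q in x],.044)[:,1])
print('x rim',ray(t,[C((346,52)),C((346,287))],.046)[:,0],'gap',ray(t,[C((372,128)),C((372,210))],.044)[:,0])
for n,c,u,rad,ths in(('pen',t,T((430,260)),22,(200,205,210)),('penS',s,S((352,220)),20,(185,195,205))):
    print(n,c['img'].min(2)[int(u[1])-5:int(u[1])+6,int(u[0])-5:int(u[0])+6].max())
    for th in ths:
        try:
            p=ray(c,blob(c,u,lambda g:g.min(2)>th,rad),.012);w,cc,d,lo,hi=axis(p);print(n,th,len(p),cc,d,hi-lo,np.ptp(w),'mid',cc+d*(lo+hi)/2)
        except ValueError: pass
print('pen ends T',ray(t,[T((378,267)),T((484,255))],.012),'S',ray(s,[S((361,178)),S((344,265))],.012))
print('twz T',ray(t,[T((113,294)),T((218,307))],.006),'S',ray(s,[S((339,432)),S((299,538))],.006))
E
python3 st.py
```

```text
yland [ 0.0303  0.0233 -0.0355 -0.049  -0.0816 -0.1015 -0.1234 -0.1433 -0.1646
 -0.1773]
yland front [ 0.0305  0.0058 -0.016  -0.0477 -0.0801 -0.1013 -0.1217 -0.1435 -0.1647]
x rim [0.6717 0.5041] gap [0.6178 0.5592]
pen 227
pen 200 96 [ 0.4277 -0.0512] [ 0.138  -0.9904] 0.1220091345486105 0.013294682327842793 mid [ 0.4277 -0.0512]
pen 205 88 [ 0.4278 -0.0507] [ 0.1358 -0.9907] 0.11538092451470061 0.009774486494648365 mid [ 0.4279 -0.0514]
pen 210 82 [ 0.4276 -0.0503] [ 0.1393 -0.9902] 0.1153947002203521 0.0088945585359105 mid [ 0.4278 -0.0514]
penS 230
penS 185 1257 [ 0.4217 -0.0518] [-0.2164  0.9763] 0.1604076008327277 0.13307893164949397 mid [ 0.4221 -0.0537]
penS 195 89 [ 0.4253 -0.0549] [-0.1399  0.9902] 0.11909582596345913 0.010477425128143324 mid [ 0.4256 -0.0575]
penS 205 75 [ 0.4249 -0.052 ] [-0.1287  0.9917] 0.11495640613177768 0.008833707414753804 mid [ 0.4253 -0.0554]
pen ends T [[ 0.4181  0.0078  0.012 ]
 [ 0.435  -0.1222  0.012 ]] S [[ 0.4291 -0.1152  0.012 ]
 [ 0.4147  0.0108  0.012 ]]
twz T [[0.38   0.3327 0.006 ]
 [0.3661 0.2034 0.006 ]] S [[0.3632 0.2099 0.006 ]
 [0.3701 0.3326 0.006 ]]
6.3833 [ 0.5881 -0.2422  0.1952] [[-0.001   1.     -0.0017]
 [ 1.      0.001   0.0008]] [-0.4089  0.4392  1.4707  0.      1.2336 -0.4099] [-0.0002 -0.1914 -0.9724] 0.08568061344879978
```

The side crop shows the knob home at the bed's far end, the tray locked out with empty compartments, and the instruments unmoved. The measured bay centres are at y of about -0.006, -0.112 and -0.155, x 0.588. Penlight first.

```bash
python3 -m jog '[0,0,-8,40,-34,0,0.7, 0,0,-8,80,-68,0,0.7, 0,0,-8,120,-102,0,0.7, 0,0,-8,160,-136,40,0.7, 0,0,-8,189,-162,80,0.6, 0,0,-8,189,-162,120,0.6, 0,0,-8,189,-162,150,0.6, 0,0,-8,189,-162,150,0.6, 0,0,-8,189,-162,150,0.6]'
python3 - <<'E'
from h import *
c=cams.camera('side');crop(c,300,180,390,290,5,'pics/e.png')
E
python3 st.py
```

```text
clock: 7.13
tool_pos: [0.4179, -0.0514, 0.0404]
orientation: [[-0.142, 0.99, -0.018], [0.99, 0.142, 0.003], [0.006, -0.018, -1.0]]
force: [-1.0, 1.0, 0.4]
width: 0.0515
finger_force: 0.0
7.1833 [ 0.4221 -0.0526  0.0432] [[-0.1415  0.9899 -0.0109]
 [ 0.9899  0.1416  0.0016]] [-0.1511  0.3206  2.1422 -0.0002  0.6897 -0.293 ] [ 0.8466 -0.8023  0.9951] 0.05104672274293165
```

View pics/e.png

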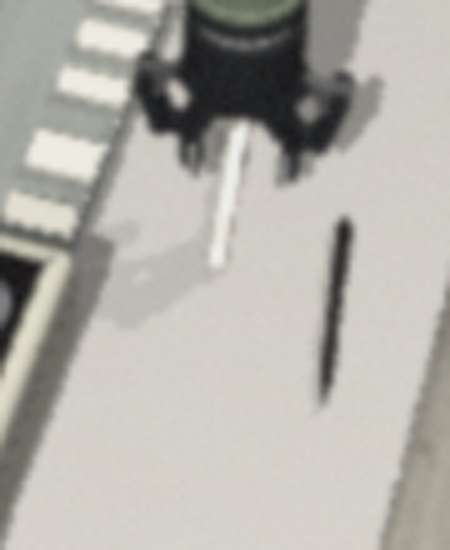

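The fingertips at (190,165) and (292,172) straddle the penlight, which is visible from (240,125) to (217,265). I'll descend and grip.

```bash
python3 -m jog '[0,0,0,0,0,20,0.6, 0,0,0,0,0,35,0.6, 0,0,0,0,0,41,0.6, 0,0,0,0,0,41,0.6, 0,0,0,0,0,41,0, 0,0,0,0,0,41,0, 0,0,0,0,0,41,0, 0,0,0,0,0,41,0, 0,0,0,0,0,41,0, 0,0,0,0,0,41,0]' 50
python3 st.py
```

```text
clock: 8.02
tool_pos: [0.4275, -0.0541, 0.0065]
orientation: [[-0.14, 0.99, 0.003], [0.99, 0.14, -0.001], [-0.001, 0.003, -1.0]]
force: [-0.8, -0.7, 4.9]
width: 0.0136
finger_force: 49.5
8.0167 [ 0.4275 -0.0541  0.0065] [[-0.1399  0.9902  0.0028]
 [ 0.9902  0.1399 -0.0007]] [-0.1525  0.3877  2.1776 -0.0004  0.5735 -0.2925] [-0.835  -0.6646  4.8941] 0.013559065495887658
```

```bash
python3 -m jog '[0,0,0,0,0,-30,0, 0,0,0,0,0,-60,0, 0,0,-7,0,0,-90,0, 0,0,-14,0,0,-90,0, 0,0,-21,-10,20,-90,0, 0,0,-28,-20,40,-90,0, 0,0,-35,-30,60,-90,0, 0,0,-42,-40,80,-90,0, 0,0,-49,-50,100,-90,0, 0,0,-56,-60,115,-90,0, 0,0,-63,-70,130,-90,0, 0,0,-70,-80,150,-90,0, 0,0,-77,-80,150,-90,0, 0,0,-82,-80,150,-90,0, 0,0,-82,-80,150,-90,0, 0,0,-82,-80,150,-90,0]'
python3 - <<'E'
from h import *
a=cams.camera('side');crop(a,260,140,370,250,5,'pics/f.png')
E
python3 st.py
```

```text
clock: 9.35
tool_pos: [0.586, -0.112, 0.0955]
orientation: [[-1.0, 0.002, -0.0], [0.002, 1.0, -0.0], [0.0, -0.0, -1.0]]
force: [-0.0, 0.4, -0.6]
width: 0.0131
finger_force: 49.1
9.4 [ 0.586  -0.112   0.0956] [[-1.      0.0014  0.0001]
 [ 0.0014  1.     -0.0001]] [-0.2081  0.4656  1.7022 -0.0001  0.9737 -1.7775] [ 0.0062 -0.9947 -1.363 ] 0.013425881012053272
```

View pics/f.png

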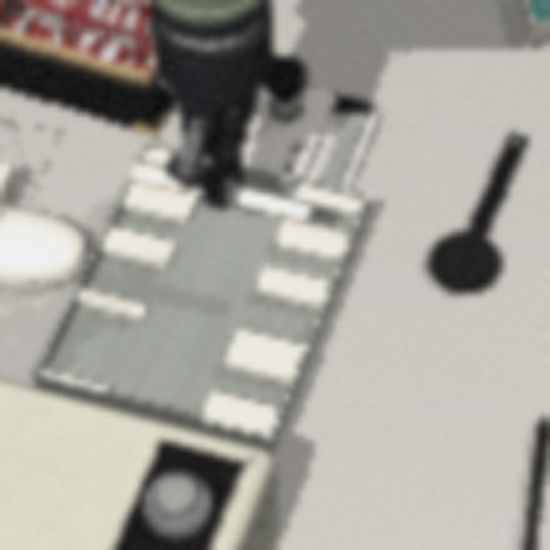

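The penlight is held square across the tray; its near end shows at (240,195)-(310,212). I'll lower it and release.

```bash
python3 -m jog '[0,0,0,0,-0.5,20,0, 0,0,0,0,-0.5,38,0, 0,0,0,0,-0.5,48,0, 0,0,0,0,-0.5,54,0, 0,0,0,0,-0.5,56,0, 0,0,0,0,-0.5,56,0, 0,0,0,0,-0.5,56,0]'; python3 st.py
```

```text
clock: 9.98
tool_pos: [0.5866, -0.1127, 0.0399]
orientation: [[-1.0, -0.0, 0.001], [-0.0, 1.0, -0.0], [-0.001, -0.0, -1.0]]
force: [-0.1, -0.8, -0.8]
width: 0.0131
finger_force: 49.1
9.9833 [ 0.5866 -0.1127  0.0399] [[-1.     -0.0003  0.0013]
 [-0.0003  1.     -0.0004]] [-0.2089  0.5295  1.7579 -0.0001  0.8529 -1.7799] [-0.1032 -0.7637 -0.7748] 0.013124617539082476
```

```bash
python3 -m jog '[0,0,0,0,0,0,0.35, 0,0,0,0,0,0,0.35, 0,0,0,0,0,0,0.35, 0,0,0,0,0,0,0.35, 0,0,0,0,0,-30,0.35, 0,0,0,0,0,-70,0.4, 0,0,0,0,0,-110,0.5, 0,0,0,0,0,-110,0.5]'
cat > occ.py <<'E'
from m import *
for n,c in(('T',t),('S',s)):
    try:
        p=blob(c,proj(c,[.43,-.21,.008]),dark,28)
        m=np.zeros(c['img'].shape[:2],np.uint8);m[p[:,1].astype(int),p[:,0].astype(int)]=1
        dt=cv2.distanceTransform(m,cv2.DIST_L2,5);iy,ix=np.unravel_index(dt.argmax(),dt.shape)
        q=p[np.hypot(p[:,0]-ix,p[:,1]-iy)<dt.max()+1.5]
        pc=ray(c,q.mean(0),.006)[0];w=ray(c,p,.009);h=w[np.linalg.norm(w-pc,axis=1)>.035]
        d=h.mean(0)-pc;d[2]=0;d/=np.linalg.norm(d);ext=((h-pc)@d).max()
        print(n,len(p),'paddle',pc,'own y',-d,'end at',ext,'origin',pc+.048*d)
    except Exception as e:print(n,e)
E
python3 occ.py
```

```text
clock: 10.65
tool_pos: [0.5909, -0.1135, 0.1577]
orientation: [[-1.0, -0.001, 0.016], [-0.001, 1.0, -0.003], [-0.016, -0.003, -1.0]]
force: [2.2, -1.4, 1.2]
width: 0.0426
finger_force: 0.0
T 139 paddle [ 0.4353 -0.1809  0.006 ] own y [ 0.0283  0.9996 -0.    ] end at 0.09572566059342891 origin [ 0.4339 -0.2289  0.006 ]
S 181 paddle [ 0.4315 -0.1725  0.006 ] own y [ 0.0681  0.9977 -0.    ] end at 0.10970384099190483 origin [ 0.4283 -0.2204  0.006 ]
```

```bash
python3 -m jog '[0,0,7,15,-10,0,0.5, 0,0,14,30,-20,0,0.5, 0,0,21,45,-30,0,0.5, 0,0,28,60,-40,0,0.5, 0,0,35,75,-50,0,0.5, 0,0,42,90,-60,0,0.5, 0,0,49,105,-70,0,0.5, 0,0,56,120,-80,0,0.5, 0,0,63,135,-90,0,0.5, 0,0,70,150,-100,0,0.5, 0,0,77,156,-106,30,0.5, 0,0,84,156,-106,60,0.5, 0,0,91,156,-106,80,0.5, 0,0,93.5,156,-106,95,0.5, 0,0,93.5,156,-106,95,0.5, 0,0,93.5,156,-106,95,0.5]'
python3 - <<'E'
from h import *
a=cams.camera('side');b=cams.camera('top')
A=cv2.resize(a['img'][140:230,270:390],None,fx=5,fy=5,interpolation=3)
cv2.imwrite('pics/g.png',A)
E
python3 st.py
```

```text
clock: 12.08
tool_pos: [0.4291, -0.2181, 0.053]
orientation: [[0.059, 0.998, -0.004], [0.998, -0.059, 0.002], [0.002, -0.004, -1.0]]
force: [-0.2, -0.6, -0.1]
width: 0.0429
finger_force: 0.0
12.1833 [ 0.4306 -0.2188  0.0546] [[ 0.0592  0.9982  0.0005]
 [ 0.9982 -0.0592 -0.0003]] [-0.4939  0.3688  2.0118 -0.0001  0.7604 -0.4346] [0.454  0.4945 0.4783] 0.042763231058888955
```

View pics/g.png

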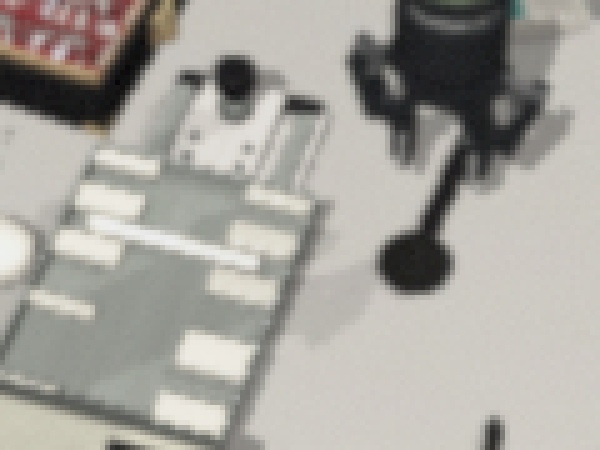

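The penlight lies in its compartment, from (90,222) to (258,262). The fingers at (403,150) and (482,170) straddle the occluder handle at (450,165). I'll descend and grip.

```bash
python3 -m jog '[0,0,0,0,0,25,0.5, 0,0,0,0,0,43,0.5, 0,0,0,0,0,50,0.5, 0,0,0,0,0,50,0.5, 0,0,0,0,0,50,0, 0,0,0,0,0,50,0, 0,0,0,0,0,50,0, 0,0,0,0,0,50,0, 0,0,0,0,0,50,0, 0,0,0,0,0,50,0]' 50
python3 st.py
```

```text
clock: 13.02
tool_pos: [0.4312, -0.2192, 0.0057]
orientation: [[0.06, 0.998, 0.003], [0.998, -0.06, -0.001], [-0.001, 0.003, -1.0]]
force: [-0.3, -0.2, 6.9]
width: 0.0138
finger_force: 49.2
13.0167 [ 0.4312 -0.2192  0.0057] [[ 0.0602  0.9982  0.0026]
 [ 0.9982 -0.0602 -0.0014]] [-0.494   0.4456  2.0596 -0.0001  0.6334 -0.4337] [-0.3121 -0.1663  6.8992] 0.01377966389574461
```

```bash
python3 -m jog '[0,0,0,0,0,-30,0, 0,0,0,0,0,-60,0, 0,0,7,0,0,-90,0, 0,0,14,15,10,-90,0, 0,0,21,40,25,-90,0, 0,0,28,65,40,-90,0, 0,0,35,90,56,-90,0, 0,0,42,115,72,-90,0, 0,0,49,140,90,-90,0, 0,0,56,165,106,-90,0, 0,0,63,190,122,-90,0, 0,0,70,215,138,-90,0, 0,0,77,222,143,-90,0, 0,0,84,222,143,-90,0, 0,0,86.5,222,143,-90,0, 0,0,86.5,222,143,-90,0, 0,0,86.5,222,143,-90,0]'
cat > look.py <<'E'
from h import *
import sys
a=cams.camera('side');b=cams.camera('top')
A=cv2.resize(a['img'][140:260,250:370],None,fx=3.3,fy=3.3,interpolation=3)
B=cv2.resize(b['img'][140:260,290:410],None,fx=3.3,fy=3.3,interpolation=3)
cv2.imwrite(sys.argv[1],np.hstack([A,B]))
E
python3 look.py pics/i.png;python3 st.py
```

```text
clock: 14.43
tool_pos: [0.5863, -0.0057, 0.0945]
orientation: [[1.0, 0.002, 0.0], [0.002, -1.0, -0.0], [0.0, 0.0, -1.0]]
force: [-0.4, -0.0, 0.0]
width: 0.0133
finger_force: 49.1
14.5333 [ 0.5863 -0.0059  0.0945] [[ 1.      0.0015  0.0003]
 [ 0.0015 -1.     -0.0001]] [-0.0296  0.4527  1.7284 -0.0001  0.9601  1.5397] [ 0.2672 -0.8289 -0.3166] 0.01408166599532684
```

View pics/i.png

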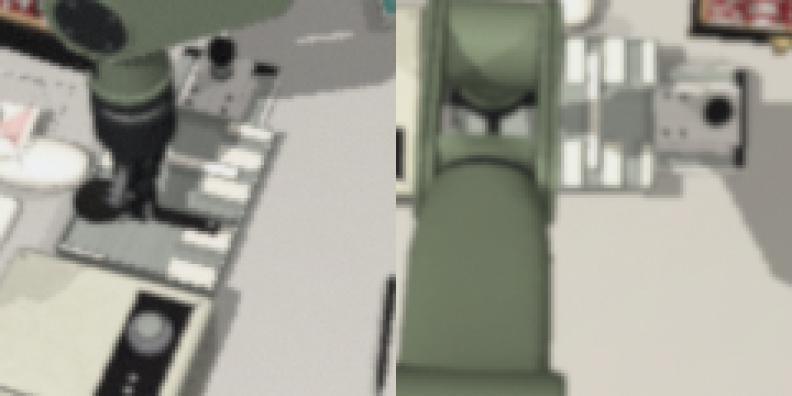

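The occluder is held with its paddle to the back: in the left panel the paddle is at (97,200) and the handle tip at (220,229). I'll check where it sits lengthways in the grip.

```bash
python3 - <<'E'
from h import *
a=cams.camera('side')
f=lambda u:np.array(u)/3.3+[250,140]
print(ray(a,[f((97,200)),f((78,200)),f((220,229))],.095))
E
```

```text
[[ 0.6327 -0.0024  0.095 ]
 [ 0.6504  0.0031  0.095 ]
 [ 0.5077 -0.0049  0.095 ]]
```

```bash
python3 -m jog '[0,0,0,0.5,1,20,0, 0,0,0,0.5,1,36,0, 0,0,0,0.5,1,44,0, 0,0,0,0.5,1,50,0, 0,0,0,0.5,1,54,0, 0,0,0,0.5,1,55,0, 0,0,0,0.5,1,55,0]'; python3 st.py
```

```text
clock: 15.17
tool_pos: [0.5872, -0.0067, 0.0395]
orientation: [[1.0, 0.001, 0.001], [0.001, -1.0, -0.0], [0.001, 0.0, -1.0]]
force: [-0.2, -0.6, -0.8]
width: 0.0141
finger_force: 49.1
15.1667 [ 0.5872 -0.0067  0.0395] [[ 1.      0.0008  0.0006]
 [ 0.0008 -1.     -0.0001]] [-0.031   0.5177  1.7826 -0.0001  0.8407  1.539 ] [-0.2179 -0.5943 -0.7962] 0.014065787253348117
```

```bash
python3 -m jog '[0,0,0,0,0,0,0.35, 0,0,0,0,0,0,0.35, 0,0,0,0,0,0,0.35, 0,0,0,0,0,0,0.35, 0,0,0,0,0,-30,0.35, 0,0,0,0,0,-70,0.4, 0,0,0,0,0,-110,0.5, 0,0,0,0,0,-110,0.5, 0,0,0,0,0,-110,0.5]'
python3 - <<'E'
from h import *
a=cams.camera('side');b=cams.camera('top')
pa=proj(a,[.37,.27,.005]);pb=proj(b,[.37,.27,.005]);print(pa,pb)
x,y=[int(v) for v in pa];A=cv2.resize(a['img'][y-30:y+30,x-30:x+30],None,fx=6.5,fy=6.5,interpolation=3);print('side off',x-30,y-30)
x,y=[int(v) for v in pb];B=cv2.resize(b['img'][y-30:y+30,x-30:x+30],None,fx=6.5,fy=6.5,interpolation=3);print('top off',x-30,y-30)
A,B=[cv2.convertScaleAbs(cv2.normalize(i,None,0,255,cv2.NORM_MINMAX)) for i in(A,B)]
cv2.imwrite('pics/j.png',np.hstack([A,B]))
E
```

```text
clock: 15.92
tool_pos: [0.5885, -0.0067, 0.1523]
orientation: [[1.0, 0.001, 0.007], [0.001, -1.0, -0.0], [0.007, 0.0, -1.0]]
force: [-0.9, -0.2, -1.8]
width: 0.0426
finger_force: 0.0
[333.1359 312.1219] [241.5247 234.4763]
side off 303 282
top off 211 204
```

View pics/j.png

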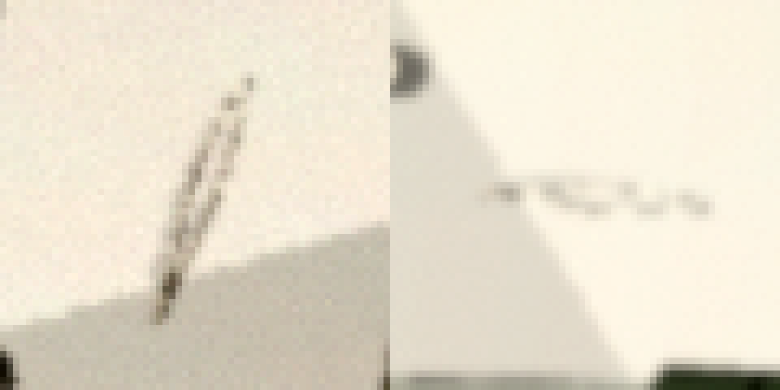

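In the side crop the tweezers run from (251,80) to (157,322). In the top crop they run from (487,192) to (712,210).

```bash
python3 - <<'E'
from h import *
a=cams.camera('side');b=cams.camera('top')
S=lambda u:np.array(u)/6.5+[303,282]-.4
T=lambda u:np.array(u)/6.5+[211,204]-.4
for c,e in((a,[S((251,80)),S((157,322))]),(b,[T((97,192)),T((322,210))])):
    p=ray(c,e,.006);d=p[1]-p[0];print(p,p.mean(0),np.linalg.norm(d),np.degrees(np.arctan2(d[1],d[0])))
m=tri(a,(S((251,80))+S((157,322)))/2,b,(T((97,192))+T((322,210)))/2);print('tri',m)
E
python3 occ.py; python3 st.py
```

```text
[[0.3632 0.2086 0.006 ]
 [0.371  0.3299 0.006 ]] [0.3671 0.2692 0.006 ] 0.12149118241491959 86.29514584277851
[[0.3738 0.3269 0.006 ]
 [0.3659 0.2035 0.006 ]] [0.3699 0.2652 0.006 ] 0.12363574261781467 -93.64391783138015
tri [ 0.3693  0.2667 -0.005 ]
T max() iterable argument is empty
S max() iterable argument is empty
16.2167 [ 0.586  -0.0067  0.1477] [[ 1.      0.0007 -0.0032]
 [ 0.0007 -1.      0.    ]] [-0.031   0.4014  1.6611 -0.0001  1.0823  1.5391] [ 0.1244  0.2855 -0.4613] 0.042490783159108945
```

```bash
python3 -m jog '[0,0,-7,-35,0,0,0.5, 0,0,-14,-70,0,0,0.5, 0,0,-21,-105,0,0,0.5, 0,0,-28,-140,-20,0,0.5, 0,0,-35,-170,-45,0,0.5, 0,0,-42,-195,-75,0,0.5, 0,0,-49,-217,-105,0,0.5, 0,0,-56,-217,-140,0,0.5, 0,0,-63,-217,-175,0,0.5, 0,0,-70,-217,-210,0,0.5, 0,0,-77,-217,-240,30,0.5, 0,0,-84,-217,-265,60,0.5, 0,0,-86.3,-217,-274,85,0.5, 0,0,-86.3,-217,-274,98,0.5, 0,0,-86.3,-217,-274,98,0.5, 0,0,-86.3,-217,-274,98,0.5, 0,0,-86.3,-217,-274,98,0.5]'
python3 - <<'E'
from h import *
a=cams.camera('side')
A=cv2.resize(a['img'][270:345,285:375],None,fx=4.4,fy=4.4,interpolation=3)
B=cv2.resize(a['img'][150:240,255:345],None,fx=4.4,fy=4.4,interpolation=3)[:A.shape[0]]
cv2.imwrite('pics/k.png',np.hstack([A,B]))
E
python3 st.py
```

```text
clock: 17.63
tool_pos: [0.3701, 0.2671, 0.0517]
orientation: [[0.064, 0.998, 0.001], [0.998, -0.064, 0.0], [0.0, 0.001, -1.0]]
force: [0.4, 0.1, 0.5]
width: 0.0427
finger_force: 0.0
17.6833 [0.3704 0.2672 0.0521] [[ 0.0646  0.9979  0.0015]
 [ 0.9979 -0.0646  0.0009]] [ 0.5998  0.3395  2.0733 -0.0001  0.727   0.6645] [ 0.2942 -0.0169 -0.0374] 0.04275868787271231
```

View pics/k.png

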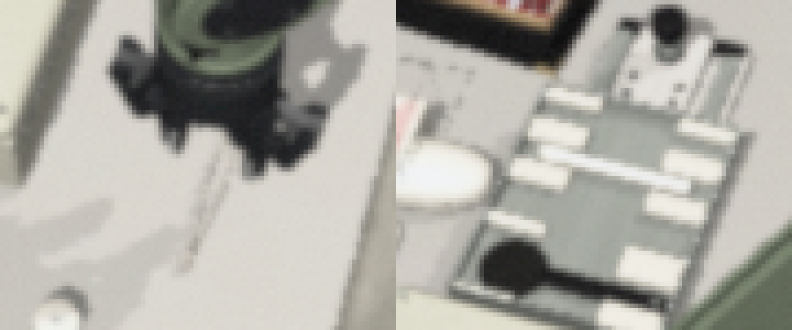

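The right panel shows the occluder and penlight home. In the left panel the fingers straddle the tweezers at mid-length, about (215,155). I'll descend and grip.

```bash
python3 -m jog '[0,0,0,0,0,25,0.5, 0,0,0,0,0,43,0.5, 0,0,0,0,0,49,0.4, 0,0,0,0,0,49,0.4, 0,0,0,0,0,49,0, 0,0,0,0,0,49,0, 0,0,0,0,0,49,0, 0,0,0,0,0,49,0, 0,0,0,0,0,49,0, 0,0,0,0,0,49,0]' 40
python3 st.py
```

```text
clock: 18.52
tool_pos: [0.3705, 0.2676, 0.0033]
orientation: [[0.064, 0.998, 0.002], [0.998, -0.064, 0.001], [0.001, 0.002, -1.0]]
force: [0.9, -1.4, 6.5]
width: 0.0104
finger_force: 39.4
18.5167 [0.3705 0.2676 0.0033] [[ 0.0636  0.998   0.0022]
 [ 0.998  -0.0636  0.0012]] [ 0.6005  0.4213  2.1218 -0.0005  0.596   0.6645] [ 0.8845 -1.3909  6.5073] 0.010432640984623306
```

```bash
python3 -m jog '[0,0,0,0,0,-30,0, 0,0,0,0,0,-65,0, 0,0,0,-20,0,-95,0, 0,0,0,-50,0,-100,0, 0,0,6,-85,0,-100,0, 0,0,12,-120,0,-100,0, 0,0,18,-155,10,-100,0, 0,0,24,-190,25,-100,0, 0,0,30,-220,45,-100,0, 0,0,36,-250,65,-100,0, 0,0,43,-275,90,-100,0, 0,0,50,-300,115,-100,0, 0,0,57,-325,140,-100,0, 0,0,64,-350,165,-100,0, 0,0,71,-370,190,-100,0, 0,0,78,-390,215,-100,0, 0,0,85,-406,235,-100,0, 0,0,86.3,-406,243,-100,0, 0,0,86.3,-406,243,-100,0, 0,0,86.3,-406,243,-100,0]'
python3 - <<'E'
from h import *
a=cams.camera('side')
A=cv2.resize(a['img'][140:240,255:365],None,fx=6,fy=6,interpolation=3)
cv2.imwrite('pics/l.png',A)
E
python3 st.py
```

```text
clock: 20.18
tool_pos: [0.5858, -0.1534, 0.1019]
orientation: [[1.0, 0.002, -0.001], [0.002, -1.0, 0.0], [-0.001, -0.0, -1.0]]
force: [-0.5, -0.1, 0.2]
width: 0.0106
finger_force: 39.1
20.2333 [ 0.5853 -0.153   0.102 ] [[ 1.      0.0018 -0.0016]
 [ 0.0018 -1.      0.0005]] [-0.2747  0.4712  1.6727  0.      0.9994  1.2942] [-1.0812  0.8899 -0.2052] 0.010820429344060386
```

View pics/l.png

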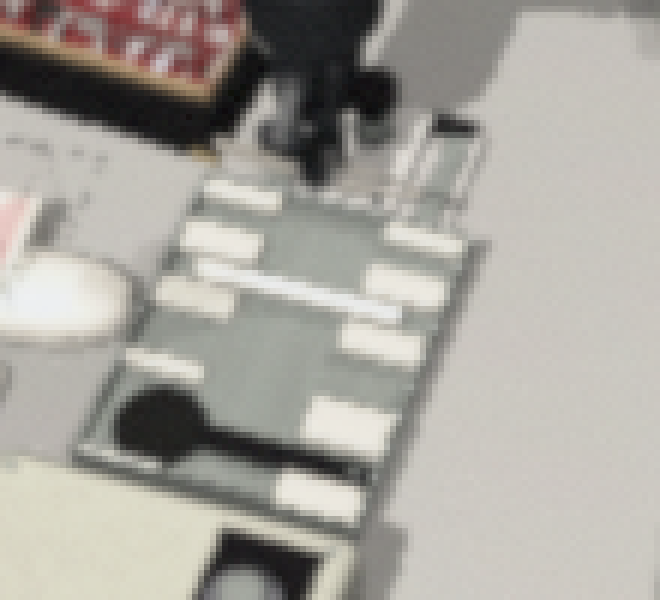

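The tweezers are held and visible at (330,193)-(410,210), above their bay. I'll lower them.

```bash
python3 -m jog '[0,0,0,0,0.5,25,0, 0,0,0,0,0.5,45,0, 0,0,0,0,0.5,55,0, 0,0,0,0,0.5,60,0, 0,0,0,0,0.5,64,0, 0,0,0,0,0.5,64,0, 0,0,0,0,0.5,64,0]'; python3 st.py
```

```text
clock: 20.82
tool_pos: [0.5867, -0.1541, 0.0391]
orientation: [[1.0, 0.001, 0.001], [0.001, -1.0, -0.0], [0.001, 0.0, -1.0]]
force: [-0.1, -0.1, 0.5]
width: 0.0111
finger_force: 39.2
20.8167 [ 0.5867 -0.1541  0.0391] [[ 1.      0.001   0.0013]
 [ 0.001  -1.     -0.0005]] [-0.2757  0.5419  1.7354 -0.0001  0.8629  1.2941] [-0.0769 -0.0786  0.5123] 0.011108670088648647
```

```bash
python3 -m jog '[0,0,0,0,0,1.5,0, 0,0,0,0,0,1.5,0, 0,0,0,0,0,1.5,0.22, 0,0,0,0,0,1.5,0.22, 0,0,0,0,0,1.5,0.22, 0,0,0,0,0,1.5,0.22, 0,0,0,0,0,-25,0.22, 0,0,0,0,0,-60,0.5, 0,0,0,0,0,-95,1, 0,0,0,0,0,-110,1, 0,0,0,0,0,-110,1]'
python3 - <<'E'
from h import *
a=cams.camera('side');b=cams.camera('top')
A=cv2.resize(a['img'][140:240,255:365],None,fx=6,fy=6,interpolation=3)
cv2.imwrite('pics/n.png',A)
E
python3 st.py
```

```text
clock: 21.73
tool_pos: [0.5889, -0.1548, 0.1532]
orientation: [[1.0, 0.001, 0.009], [0.001, -1.0, -0.003], [0.009, 0.003, -1.0]]
force: [-0.5, 0.5, 0.3]
width: 0.0665
finger_force: 0.0
21.8333 [ 0.5862 -0.154   0.1486] [[ 1.      0.0008  0.0007]
 [ 0.0008 -1.     -0.0003]] [-0.2759  0.4281  1.6141 -0.0001  1.0986  1.2942] [-0.282  -1.0325 -1.0128] 0.08013463015530053
```

View pics/n.png

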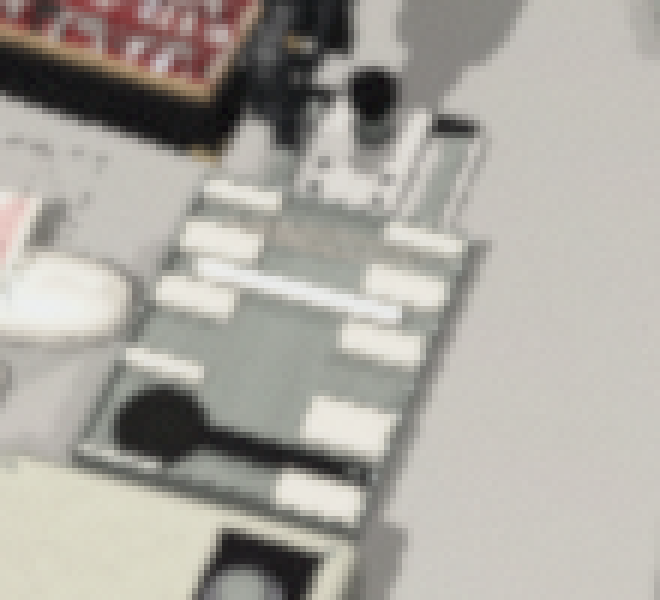

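The tweezers lie in their compartment, about (240,215)-(385,250); the penlight and occluder are still home. That was my last permitted picture, so from here I rely on measurements. I'll check the tweezers by ray and go back to the knob.

```bash
python3 - <<'E'
from h import *
a=cams.camera('side')
f=lambda u:np.array(u)/6+[255,140]
print('twz',ray(a,[f((275,228)),f((320,237)),f((370,245))],.037),'pen',ray(a,[f((198,268)),f((402,313))],.045),'occ',ray(a,[f((160,425)),f((368,474))],.042))
E
python3 -m jog '[0,0,-7,0,10,0,1, 0,0,-14,0,25,0,1, 0,0,-21,0,40,0,1, 0,0,-28,0,60,0,1, 0,0,-35,0,80,0,1, 0,0,-42,0,88,0,1, 0,0,-49,0,88,0,1, 0,0,-56,0,88,0,1, 0,0,-63,0,88,0,1, 0,0,-70,0,88,0,1, 0,0,-77,0,88,0,1, 0,0,-84,0,88,0,1, 0,0,-90,0,88,0,1, 0,0,-90,0,88,0,1, 0,0,-90,0,88,20,1, 0,0,-90,0,88,50,1, 0,0,-90,0,88,75,1, 0,0,-90,0,88,92,1, 0,0,-90,0,88,92,1, 0,0,-90,0,88,92,1]' 80
python3 st.py
```

```text
twz [[ 0.6158 -0.1545  0.037 ]
 [ 0.5885 -0.1558  0.037 ]
 [ 0.5588 -0.1587  0.037 ]] pen [[ 0.6459 -0.1076  0.045 ]
 [ 0.5242 -0.1111  0.045 ]] occ [[ 0.629  -0.0002  0.042 ]
 [ 0.5094 -0.0031  0.042 ]]
clock: 23.55
tool_pos: [0.5853, -0.2416, 0.0546]
orientation: [[0.001, 1.0, -0.004], [1.0, -0.001, 0.002], [0.002, -0.004, -1.0]]
force: [0.1, -0.1, 0.8]
width: 0.0855
finger_force: 0.0
23.55 [ 0.5853 -0.2416  0.0546] [[ 0.001   1.     -0.0036]
 [ 1.     -0.001   0.0015]] [-0.4096  0.5603  1.6488 -0.0001  0.9363 -0.4085] [ 0.0957 -0.1443  0.849 ] 0.08551749118674959
```

```bash
python3 -m jog '[0,0,0,0,0,-2,0, 0,0,0,0,0,-2,0, 0,0,0,0,0,-2,0, 0,0,0,0,0,-2,0, 0,0,0,0,0,-2,0, 0,0,0,0,0,-2,0, 0,0,0,0,0,-2,0, 0,0,0,0,0,-2,0]' 80
python3 st.py
```

```text
clock: 24.22
tool_pos: [0.5865, -0.2423, 0.0598]
orientation: [[-0.001, 1.0, 0.001], [1.0, 0.001, -0.001], [-0.001, 0.001, -1.0]]
force: [-1.9, 0.3, 5.4]
width: 0.0294
finger_force: 78.6
24.2167 [ 0.5865 -0.2423  0.0598] [[-0.0006  1.      0.0011]
 [ 1.      0.0006 -0.0008]] [-0.4097  0.5542  1.6448 -0.0004  0.9413 -0.4101] [-1.949   0.3451  5.3589] 0.029373755533443395
```

```bash
python3 -m jog '[0,0,0,0,0,-4,0, 0,0,0,0,0,-8,0, 0,0,0,0,0,-11,0, 0,0,0,0,0,-11,0, 0,0,0,2,0,-11,0, 0,0,0,6,0,-11,0, 0,0,0,12,0,-11,0, 0,0,0,20,0,-11,0, 0,0,0,30,0,-11,0, 0,0,0,40,0,-11,0, 0,0,0,50,0.5,-11,0, 0,0,0,60,0.5,-11,0, 0,0,0,70,0.5,-11,0, 0,0,0,80,0.5,-11,0, 0,0,0,90,0.5,-11,0, 0,0,0,100,1,-11,0, 0,0,0,110,1,-11,0, 0,0,0,118,1,-11,0, 0,0,0,124,1,-11,0, 0,0,0,127,1,-11,0]'
python3 st.py
```

```text
clock: 25.88
tool_pos: [0.5874, -0.114, 0.0694]
orientation: [[-0.001, 1.0, 0.0], [1.0, 0.001, 0.0], [0.0, 0.0, -1.0]]
force: [3.4, -1.6, -8.1]
width: 0.0295
finger_force: 79.6
25.8833 [ 0.5874 -0.114   0.0694] [[-0.0013  1.      0.0003]
 [ 1.      0.0013  0.0001]] [-0.211   0.4965  1.726   0.0002  0.9188 -0.2125] [ 3.3701 -1.6002 -8.1279] 0.029516813477481006
```

```bash
python3 -m jog '[0,0,0,3,0,0,0, 0,0,0,9,0,0,0, 0,0,0,17,0,0,0, 0,0,0,27,0,0,0, 0,0,0,37,0,0,0, 0,0,0,47,0,0,0, 0,0,0,57,0,0,0, 0,0,0,67,0,0,0, 0,0,0,77,0.5,0,0, 0,0,0,87,0.5,0,0, 0,0,0,97,0.5,0,0, 0,0,0,107,0.5,0,0, 0,0,0,116,0.5,0,0, 0,0,0,123,0.5,0,0, 0,0,0,128,0.5,0,0, 0,0,0,131,0.5,0,0, 0,0,0,132,0.5,0,0, 0,0,0,132,0.5,0,0]'
python3 st.py
```

```text
clock: 27.38
tool_pos: [0.5884, 0.0183, 0.0696]
orientation: [[-0.001, 1.0, 0.002], [1.0, 0.001, 0.001], [0.001, 0.002, -1.0]]
force: [6.2, 1.0, -6.7]
width: 0.0297
finger_force: 79.7
27.3833 [0.5884 0.0183 0.0696] [[-0.0011  1.      0.002 ]
 [ 1.      0.0011  0.0006]] [0.0113 0.4829 1.7509 0.0007 0.9057 0.0097] [ 6.1789  0.9654 -6.7379] 0.02968502881824105
```

```bash
python3 -m jog '[0,0,0,-1,0,0,0, 0,0,0,-1,0,4,0, 0,0,0,-1,0,8,0, 0,0,0,-1,0,11,0, 0,0,0,-1,0,11,0, 0,0,0,-1,0,11,0]'
python3 st.py
```

```text
clock: 27.88
tool_pos: [0.5885, 0.0169, 0.0598]
orientation: [[-0.001, 1.0, 0.003], [1.0, 0.001, 0.001], [0.001, 0.003, -1.0]]
force: [2.9, 1.2, 3.6]
width: 0.0295
finger_force: 81.0
27.8833 [0.5885 0.0169 0.0598] [[-0.0008  1.      0.0026]
 [ 1.      0.0008  0.0007]] [0.0089 0.4942 1.7612 0.0008 0.8837 0.0075] [2.8748 1.1648 3.569 ] 0.02953085770077126
```

```bash
python3 -m jog '[0,0,0,0,0,0,1, 0,0,0,0,0,0,1, 0,0,0,0,0,0,1, 0,0,0,0,0,0,1, 0,0,0,0,0,-30,1, 0,0,0,0,0,-65,1, 0,0,0,0,0,-100,0.5, 0,0,0,30,-15,-100,0, 0,0,0,60,-30,-100,0, 0,0,0,90,-45,-100,0, 0,0,0,115,-56,-100,0, 0,0,0,115,-56,-100,0, 0,0,0,115,-56,-80,0, 0,0,0,115,-56,-75,0, 0,0,0,115,-56,-75,0, 0,0,0,115,-56,-75,0]' 60
python3 - <<'E'
from m import *
for z in(.072,.08):
    for n,c in(('s',s),('t',t)):
        try:
            k=blob(c,proj(c,[.588,.017,.072]),dark,8);print(n,z,len(k),k.mean(0),ray(c,k.mean(0),z))
        except ValueError as e: print(n,'hidden')
E
python3 st.py
```

```text
clock: 29.22
tool_pos: [0.5315, 0.1303, 0.133]
orientation: [[0.0, 1.0, -0.001], [1.0, -0.0, -0.001], [-0.001, -0.001, -1.0]]
force: [0.2, -0.8, 0.2]
width: 0.0003
finger_force: 0.0
s 0.072 169 [291.2367 213.6036] [[0.586  0.0196 0.072 ]]
t 0.072 42 [313.  171.5] [[0.5903 0.0184 0.072 ]]
s 0.08 169 [291.2367 213.6036] [[0.5836 0.0246 0.08  ]]
t 0.08 42 [313.  171.5] [[0.589  0.0183 0.08  ]]
29.3167 [0.5321 0.1304 0.1338] [[ 0.0001  1.      0.0007]
 [ 1.     -0.0001 -0.    ]] [ 0.2195  0.358   1.7717 -0.0002  1.0112  0.2197] [ 0.4505 -0.0365 -0.0196] 0.0003992668216329283
```

```bash
python3 -m jog '[0,0,0,0,0,8,0, 0,0,0,0,0,14,0, 0,0,0,0,0,18,0, 0,0,0,0,0,21,0, 0,0,0,0,0,23,0, 0,0,0,0,0,23,0, 0,0,0,0,0,23,0]'; python3 st.py
```

```text
clock: 29.9
tool_pos: [0.5326, 0.1308, 0.116]
orientation: [[-0.001, 1.0, 0.005], [1.0, 0.001, 0.0], [0.0, 0.005, -1.0]]
force: [-9.5, -2.8, 35.5]
width: -0.0002
finger_force: 17.6
29.9 [0.5326 0.1308 0.116 ] [[-0.0008  1.      0.0048]
 [ 1.      0.0008  0.0004]] [ 0.2202  0.3756  1.7962 -0.0008  0.965   0.2198] [-9.5202 -2.8313 35.5184] -0.0001590313692095291
```

The force is 35 N at z 0.116, which is higher than expected. I'll back off in steps to see the force profile.

```bash
for i in 1 2 3 4 5; do python3 -m jog '[0,0,0,0,0,-2,0, 0,0,0,0,0,-2,0]' | egrep 'clock|tool_pos|^force'; done
```

```text
clock: 30.07
tool_pos: [0.5325, 0.1307, 0.1162]
force: [-5.7, -3.2, 24.2]
clock: 30.23
tool_pos: [0.5324, 0.1307, 0.1164]
force: [-2.4, -1.7, 14.3]
clock: 30.4
tool_pos: [0.5324, 0.1307, 0.1173]
force: [0.1, -0.8, 4.4]
clock: 30.57
tool_pos: [0.5323, 0.1307, 0.1188]
force: [1.7, -1.3, 3.4]
clock: 30.73
tool_pos: [0.5319, 0.1309, 0.1205]
force: [2.2, -1.8, 3.0]
```

Below about 0.117 the contact is a hard stop, and above it a 3-4 N spring, so the button was pressed right down. I'll raise clear and check the knob.

```bash
python3 -m jog '[0,0,0,0,0,-30,0, 0,0,0,0,0,-65,0, 0,0,0,0,-40,-90,0, 0,0,0,20,-80,-90,0, 0,0,0,55,-100,-90,0, 0,0,0,90,-100,-90,0, 0,0,0,90,-100,-90,0, 0,0,0,90,-100,-90,0, 0,0,0,90,-100,-90,0]'
python3 - <<'E'
from m import *
for n,c in(('s',s),('t',t)):
    try:
        k=blob(c,proj(c,[.588,.017,.075]),dark,8);print(n,len(k),k.mean(0),ray(c,k.mean(0),.072))
    except ValueError as e: print(n,'hidden')
for n in('side','top'):
    c={'side':s,'top':t}[n];i0=cv2.imread(f'pics/{n}0.png')
    for z,p in(('knob',[.588,.017,.078]),('btn',[.532,.131,.118])):
        u,v=[int(round(q)) for q in proj(c,p)];g=lambda i:i[v-9:v+10,u-9:u+10].astype(int)
        print(n,z,'diff vs start',np.abs(g(c['img'])-g(i0)).mean(), np.abs(g(c['img'])-g(i0)).max())
E
python3 st.py
```

```text
clock: 31.48
tool_pos: [0.4308, 0.2205, 0.2094]
orientation: [[-0.002, 1.0, -0.002], [1.0, 0.002, -0.001], [-0.001, -0.002, -1.0]]
force: [0.4, -0.4, -0.4]
width: 0.0
finger_force: 0.0
s 64 [291.2812 212.6719] [[0.5871 0.0162 0.072 ]]
t 40 [312.975 171.325] [[0.5909 0.0185 0.072 ]]
side knob diff vs start 18.020313942751617 95
side btn diff vs start 24.734072022160664 156
top knob diff vs start 11.023084025854109 32
top btn diff vs start 7.939981532779317 21
31.5833 [0.4314 0.2199 0.2096] [[ 0.0004  1.     -0.0017]
 [ 1.     -0.0004 -0.0011]] [ 0.4478  0.1942  1.7966 -0.0003  1.1528  0.4483] [-0.6854 -0.0239 -0.3778] 2.8278019193170317e-05
```

```bash
python3 -c "
from plant import ticket;print(ticket.hand_in())"
```

```text
the job is handed in; nothing more can be done
None
```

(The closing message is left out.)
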